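# Hang the ear defenders over the rail

## Robot

A 6-joint arm with a two-finger parallel gripper is mounted at the origin on the work surface. World frame = base frame: x ahead of the robot, y to its left, z up, the work surface at z = 0. Lengths are in mm, angles in rad, forces in N, time in s.
With the tool pointing down it reaches from about 400 to 925 mm from the base axis. Payload 12.5 kg.
Tool frame: the origin (TCP) lies between the finger pads; the fingertips stand 11 mm ahead of it and the grasp point (between the pads) lies 8 mm behind it (env.tip_extent is the distance from the TCP to the fingertips, in mm); x points along the fingers, z is the direction in which the jaws open and shut, and the axes are right-handed (so a half turn about x gives the same grasp; the last joint's range is limited). The gripper opens to 95 mm and grips with 3 to 60 N. Pads are 20 mm wide; open, the fingers measure 119 mm over their backs; the gripper's body (75 mm by 180 mm) begins 59 mm behind the grasp point.
Start: joints at [1.102, 0.491, 1.559, -0, 1.092, -0.106], TCP at [221.792, 584.34, 225.661] pointing down, gripper open.
Joint ranges: [-3.1, 3.1], [-0.84, 2.19], [0.05, 2.79], [-1.13, 4.28], [0.06, 2.93], [-2.69, 2.69]. Speed limits (rad/s): [2.22, 2.22, 2.79, 3.14, 3.14, 3.14].

## Interface

Orientations are given as [roll, pitch, yaw] about the fixed x, y, z axes, in that order (R = Rz(yaw) Ry(pitch) Rx(roll)).
In Python, from cell import status, imaging, env gives the robot as it stands. The module is installed in compiled form; this text tells all that it offers.
- The arm moves only by the tool apply_moves, never from a script. Its argument "increments" is a list of rows, each a list of 5 numbers: the closure, from 0 (fully open) to 1 (shut), then the shift along the tool's x, y, z in mm, then the turn about the tool's x in degrees. A call has 1 to 10 rows; each row shifts and turns the commanded pose from where the row before left it, along the tool's axes as they then stand; what a row does not reach is not made up. A row lasts 1/10 s, in which the tool goes at most 50 mm and 8.59 degrees, less where a joint would pass 70% of its speed; a pose out of reach is approached as far as the arm can. A call with a gripper value outside its range is refused whole. The fingers move at their own pace and stop on an object; the grip force is fixed at half the most. Time passes only in rows, so rows that do not move let the fingers close. It gives the time, the measured TCP pose, the force and the opening at its end, in the units of the state.
- status.state(): the state, without advancing time (a new reading comes with each control period).
- imaging.read_camera(name): name is "side" or "top"; returns a dict with "pixels" (400x640x3 uint8, red, green, blue), "fovy" (degrees; the focal length in pixels is half the picture's height over the tangent of half this angle, whatever the lens; pixels are square), "cx", "cy" (the principal point, pixels), "R" (3x3) and "t" (3): a world point X has camera coordinates R X + t. Camera axes: x right, y down, z forward; pixel columns grow to the right and rows downward; lengths in mm; the calibration is good to about 2 mm. A picture is of the moment at which its call begins. There is no depth.
- env.job_done(): hands the job in, once; it reports no verdict.
The state is a dict: "t": time; "joints": joint angles; "qvel": joint speeds; "tau": joint torques, N m; "eef_pos": TCP position; "tcp_rot": TCP orientation; "ft_force": force on the tool from outside, world axes, zero at the start; "moment": the same for the moment, N m; "opening": opening from 0.0 (shut) to 1.0 (fully open).
Only numpy, scipy, OpenCV 4.12 (cv2) and the standard library are available. Lean on these libraries where they do the work, as an engineer would, in place of code of your own. Each camera call takes 0.05 s, during which the arm holds its last target. There are 200 camera calls.

## Task

Put the ear defenders away: pick them up and lower them over the steel bar of the hanging rail, so that they hang from the padded top of their headband, upright and roughly square to the bar, with one cup on each side of it and well between the two posts. Set them down on the bar gently rather than letting them fall, let go, and leave the bowl, the wooden blank and the mallet where they stand.

Things in the scene. Friction and masses are not known exactly. Their poses are not given: they have to be found in the camera images.
- ears: Rigid ear defenders standing on their two cups, headband arched up: 168 mm wide (x, cup to cup), 66 deep (y), 154 high. Origin on the table under the middle, z up. Grey cups 70 mm high, their black cushions 84 mm apart. Top of the headband: flat black rubber pad, 46 mm (x) by 32 mm (y), z = 134 to 154 mm: grip it across the 32 mm, fingertips above its underside, which must lie on the bar.
- crown (a point): Middle of the underside of the headband's top pad, 134 mm above the ear defenders' origin: the point to rest on the bar. Axes as the ear defenders'.
- rail: Hanging rail, fixed to the table: round steel bar, 16 mm in diameter, along its y, top of the bar 155 mm above the table, between two dark wooden posts (32 mm in x, 24 mm in y, 165 mm high, centred at y = -150 and +150 mm) on feet 110 (x) by 40 (y) by 18 mm. Origin on the table under the middle of the bar, z up.
- bar_mid (a point): Middle of the steel bar, on its axis, 147 mm above the table (bar radius 8 mm). y runs along the bar, z up.
- bowl: Bystander: pale wooden bowl, 140 mm across, 55 mm high; origin at the centre of its underside, z up.
- blank: Bystander: upright pale wooden cylinder, 64 mm in diameter, 85 mm high; origin at the centre of its underside, z up.
- mallet: Bystander: turned wooden mallet standing on its head, 76 mm in diameter at the foot, 135 mm high with the handle up; origin at the centre of its underside, z up.
Mind the look-alikes: they are no part of the job. What is shaped like the ears but pink or red is not meant.

How it is judged (in metres and radians):
At the end, for the whole second after the job is handed in: Ear defenders hang at rest on the bar: middle of the pad's underside within 28 mm of the bar's axis sideways, 2-18 mm above it, within 105 mm of the bar's middle along it; upright within 20 deg, square within 25 deg, either way round. Bystanders upright, within 30 mm of their starts (x of crown in the frame of bar_mid between -0.028 and 0.028 m and y of crown in the frame of bar_mid between -0.105 and 0.105 m and z of crown in the frame of bar_mid between 0.002 and 0.018 m and angle between ears's own z axis and vertical below 0.35 rad and angle between the x axis of ears and the x axis of rail, either way round below 0.44 rad and contact force between ears and rail above 0.5 N and linear speed of ears below 0.03 m/s and angular speed of ears below 0.3 rad/s and angle between each of bowl, blank, mallet's own z axis and vertical below 0.2 rad and distance of each of bowl, blank, mallet from where it was at the start of the episode below 0.03 m); the robot touches nothing.
It fails at once if the wooden bowl is pushed more than 30 mm or tipped over (distance of bowl from where it was at the start of the episode above 0.03 m or angle between bowl's own z axis and vertical above 0.5 rad).
It fails at once if the wooden blank is pushed more than 30 mm or tipped over (distance of blank from where it was at the start of the episode above 0.03 m or angle between blank's own z axis and vertical above 0.5 rad).
It fails at once if the mallet is pushed more than 30 mm or tipped over (distance of mallet from where it was at the start of the episode above 0.03 m or angle between mallet's own z axis and vertical above 0.5 rad).
It fails at once if the ear defenders fall or are thrown (over 0.5 m/s while the gripper does not touch them, as after a free fall of about 13 mm) (contact force between each of the arm, the fingers and ears below 0.01 N and linear speed of ears above 0.5 m/s).
It also fails if it takes over 45 s, if anything falls off the work surface, if the arm or the gripper's body presses on something with over 40 N, if the wrist force passes 120 N, or if a joint passes its speed limit or range.

## Working session

There is one attempt and no reset: what is moved stays moved. The work goes in short steps, Python scripts to look and compute and a tool call to move; the robot and the scene stay as the last step left them, time stands still between calls to the robot, and variables do not carry over. Pictures are saved under pics/ and viewed, about 8 in all and at most 12, crops included, and the job is handed in when it is done.

Besides the shell and the picture viewer there is one more tool, called after "Call:" as a command line: name --pt "numbers of a row" for each row, then --argument value for the rest. apply_moves: Moves the arm, as the interface text tells. Its arguments: {"type":"object","properties":{"increments":{"type":"array"}},"required":["increments"]}

```bash
mkdir -p pics
python3 - <<'E'
from cell import status, imaging, env
import cv2, pickle, numpy as np
print(status.state())
for n in("top","side"):
    d=imaging.read_camera(n); pickle.dump(d,open(n+".pkl","wb"))
    cv2.imwrite(f"pics/{n}0.png",d["pixels"][:,:,::-1]); print(n,{k:np.round(v,4).tolist() for k,v in d.items() if k!="pixels"}, (-d["R"].T@d["t"]).round())
E
```

```text
{'t': 0.0, 'joints': array([ 1.10236303e+00,  4.91517978e-01,  1.55945237e+00,  3.06126543e-05,
        1.09172489e+00, -1.05582057e-01]), 'qvel': array([ 0.00039168,  0.00084467,  0.00111463, -0.00175475, -0.00058152,
        0.00093289]), 'tau': array([ 5.82492830e-04, -6.12650156e+01, -2.58174849e+01,  6.92961831e-02,
        4.82917624e-02, -1.29419232e-04]), 'eef_pos': array([221.69087227, 584.10448435, 225.08657887]), 'tcp_rot': array([ 3.01139076,  1.56969341, -2.06386359]), 'ft_force': array([0.506399  , 0.45217497, 0.17838997]), 'moment': array([-0.05166423, -0.01889029, -0.074342  ]), 'opening': 0.9982638512919292}
top {'fovy': 53.3592, 'cx': 319.1767, 'cy': 192.3345, 'R': [[0.0147, -0.9998, 0.0113], [-0.9955, -0.0157, -0.0937], [0.0939, -0.0098, -0.9955]], 't': [-88.1005, 598.2828, 1125.6793]} [ 491.  -68. 1178.]
side {'fovy': 44.389, 'cx': 322.1816, 'cy': 193.0616, 'R': [[0.9947, -0.102, -0.011], [-0.0835, -0.7425, -0.6647], [0.0597, 0.6621, -0.7471]], 't': [-596.531, 57.4807, 1183.3265]} [ 528. -802.  916.]
```

View pics/top0.png

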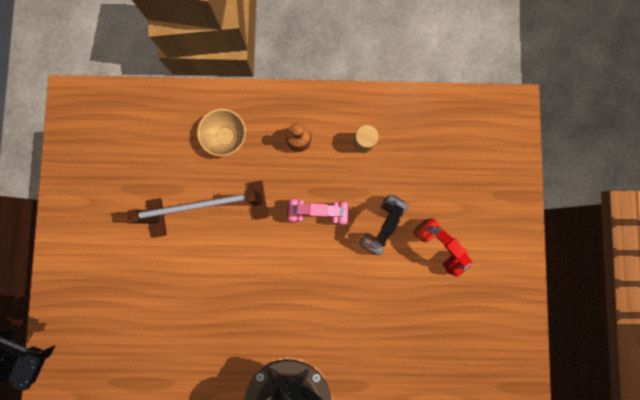

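View pics/side0.png

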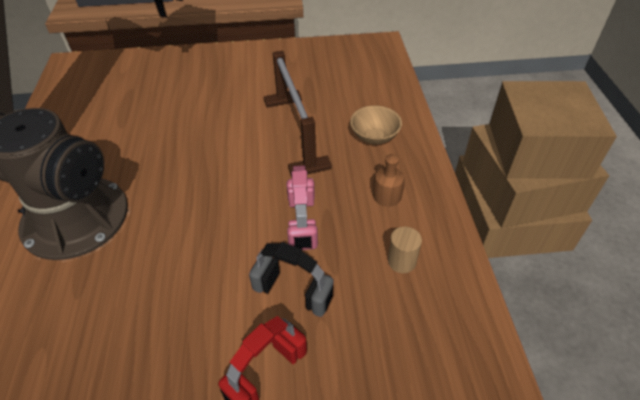

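Top: ears near (384,225), bar from (140,215) to (243,198), the pink and red look-alikes at (318,211) and (445,247). Side: ears near (290,275), bar from (280,58) to (303,118).

Run:
```python
import cv2, pickle, numpy as np
T=pickle.load(open("top.pkl","rb"))["pixels"];S=pickle.load(open("side.pkl","rb"))["pixels"]
def c(I,x,y,w,h,k): return cv2.resize(I[y:y+h,x:x+w],(w*k,h*k),interpolation=cv2.INTER_CUBIC)
a=c(T,350,185,66,80,6);b=c(S,240,230,100,90,4)  # 396x480, 400x360
r=np.zeros((480,800,3),np.uint8);r[:,:396]=a;r[:360,400:]=b
cv2.imwrite("pics/crop1.png",r[:,:,::-1])
```

```text
(no output)
```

View pics/crop1.png

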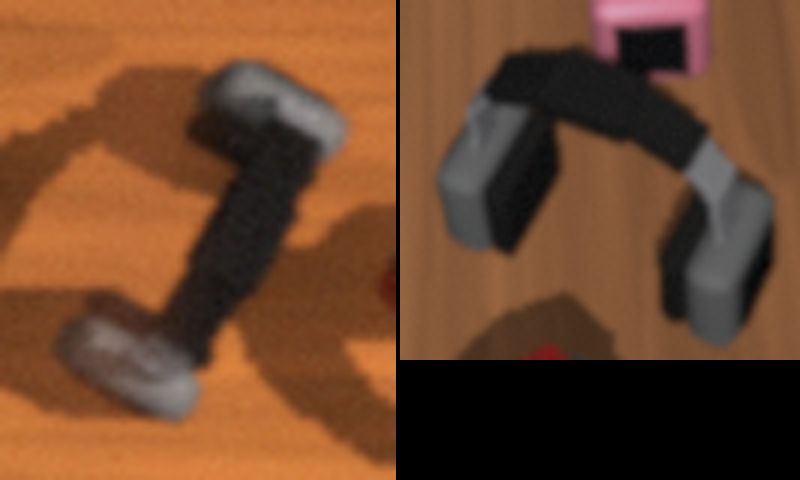

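```bash
cat > h.py <<'E'
import numpy as np, pickle, cv2
def load(n): return pickle.load(open(n+".pkl","rb"))
def ray(d,p):
    f=200/np.tan(np.radians(d["fovy"]/2)); c=-d["R"].T@d["t"]
    v=d["R"].T@np.array([(p[0]-d["cx"])/f,(p[1]-d["cy"])/f,1]); return c,v/np.linalg.norm(v)
def plane(d,p,z):
    c,v=ray(d,p); return c+v*(z-c[2])/v[2]
def tri(dt,p,ds,q):
    A=np.zeros((3,3));b=np.zeros(3);rs=[ray(dt,p),ray(ds,q)]
    for c,v in rs: M=np.eye(3)-np.outer(v,v);A+=M;b+=M@c
    X=np.linalg.solve(A,b); return X,max(np.linalg.norm(np.cross(X-c,v)) for c,v in rs)
def proj(d,X):
    f=200/np.tan(np.radians(d["fovy"]/2)); x=d["R"]@np.array(X)+d["t"]; return x[:2]/x[2]*f+[d["cx"],d["cy"]]
E
python3 - <<'E'
from h import *
np.set_printoptions(precision=1,suppress=True)
T=load("top");S=load("side")
print("pad tri",tri(T,(390.7,225),S,(287.5,252.5)), "plane154",plane(T,(390.7,225),154),plane(S,(287.5,252.5),154))
a,b=plane(T,(396.7,202.5),66),plane(T,(371.7,245.8),66);print("cups T",a,b,np.linalg.norm(a-b),(a+b)/2,np.degrees(np.arctan2(*(a-b)[1::-1])))
a,b=plane(S,(240+(75)/4,230+175/4),70),plane(S,(240+(735-400)/4,230+220/4),70);print("cups S",a,b,np.linalg.norm(a-b),(a+b)/2,np.degrees(np.arctan2(*(b-a)[1::-1])))
# bar: fit by colour
for d,n,(x0,x1,y0,y1) in((T,"T",(140,246,190,222)),(S,"S",(274,312,55,122))):
    hsv=cv2.cvtColor(d["pixels"],cv2.COLOR_RGB2HSV); m=np.zeros((400,640),np.uint8)
    m[y0:y1,x0:x1]=((hsv[...,1]<70)&(hsv[...,2]>70))[y0:y1,x0:x1]
    nn,l,st,_=cv2.connectedComponentsWithStats(m);k=1+st[1:,4].argmax();ys,xs=np.where(l==k)
    vx,vy,px,py=cv2.fitLine(np.stack([xs,ys],1).astype(np.float32),cv2.DIST_L2,0,.01,.01).ravel()
    s=(xs-px)*vx+(ys-py)*vy;e=[np.array([px+vx*t,py+vy*t]) for t in(s.min(),s.max())]
    P=[plane(d,p,151) for p in e];print(n,st[k],e,P,np.linalg.norm(P[0]-P[1]),(P[0]+P[1])/2,np.degrees(np.arctan2(*(P[1]-P[0])[1::-1])))
# bystanders
for n,p,z in(("bowl",(222,133),55),("mallet",(297,130),135),("blank",(367,136),85),("pink",(318,211),150)): print(n,plane(T,p,z))
E
```

```text
pad tri (array([ 507.3, -263.8,  148. ]), np.float64(0.9088933700408833)) plane154 [ 506.3 -262.7  154. ] [ 508.4 -268.   154. ]
cups T [ 570.8 -296.5   66. ] [ 449.3 -226.5   66. ] 140.18653679225704 [ 510.1 -261.5   66. ] -29.935383170058866
cups S [ 445.7 -254.6   70. ] [ 573.4 -294.7   70. ] 133.82190957844915 [ 509.5 -274.7   70. ] -17.451442488522627
T [140 195 106  24 656] [array([139.5, 214.9]), array([244.9, 196.5])] [array([522.5, 382.2, 151. ]), array([574.1, 113.9, 151. ])] 273.2266602065512 [548.3 248.  151. ] -79.12741720450205
S [277  57  31  62 425] [array([278.2,  57.3]), array([304.6, 118.2])] [array([518.9, 391.3, 151. ]), array([571.1, 121.9, 151. ])] 274.3838184201568 [545.  256.6 151. ] -79.02685772807595
bowl [763.5 202.2  55. ]
mallet [755.7 -16.3 135. ]
blank [ 754.7 -210.    85. ]
pink [539.6 -75.5 150. ]
```

```bash
cat >> h.py <<'E'
from scipy.spatial.transform import Rotation as Ro
def tool(s):
    return Ro.from_euler("xyz",s["tcp_rot"]).as_matrix(), s["eef_pos"]
def go(X):
    "tool-axis shift from the present pose to world X"
    from cell import status
    s=status.state(); R,p=tool(s); print("at",p.round(1),"zang",np.degrees(np.arctan2(R[1,2],R[0,2])).round(1),"tilt",R[:,0].round(3),"q",s["joints"].round(2),"F",s["ft_force"].round(1),"open",round(s["opening"],3),"t",s["t"])
    for x in np.atleast_2d(X): print("to",x,"shift",(R.T@(x-p)).round(1))
E
python3 - <<'E'
from h import *
go([[480,340,260],[507,-263,260]])
E
```

```text
at [221.7 584.1 225.1] zang 69.2 tilt [-0.    -0.001 -1.   ] q [ 1.1   0.49  1.56 -0.    1.09 -0.11] F [-0.6  0.2 -0.2] open 1.003 t 0.1
to [480 340 260] shift [ -34.8 -328.1 -136.6]
to [ 507 -263  260] shift [ -34.2 -567.4 -690.8]
```

Call:
apply_moves --pt "0 -17.5 0 0 4.6" --pt "0 -17.5 0 0 4.6" --pt "0 0 -43 -10 0" --pt "0 0 -43 -10 0" --pt "0 0 -43 -10 0" --pt "0 0 -43 -10 0" --pt "0 0 -43 -10 0" --pt "0 0 -43 -10 0" --pt "0 0 -43 -11 0" --pt "0 0 -43 -11 0"

```text
t: 1.1
eef_pos: [479.8, 339.9, 260.4]
tcp_rot: [2.406, 1.57, -2.83]
ft_force: [0.3, 1.1, 0.9]
opening: 0.996
```

Call:
apply_moves --pt "0 0 -23 -36 0" --pt "0 0 -23 -36 0" --pt "0 0 -23 -36 0" --pt "0 0 -23 -36 0" --pt "0 0 -23 -36 0" --pt "0 0 -23 -36 0" --pt "0 0 -23 -36 0" --pt "0 0 -23 -36 0" --pt "0 0 -23 -36 0" --pt "0 0 -23 -36 0"

```text
t: 2.1
eef_pos: [497.7, -87.1, 260.5]
tcp_rot: [1.228, 1.571, 2.276]
ft_force: [0.9, 2.0, 0.2]
opening: 1.003
```

Run:
```python
from h import *
go([[507,-263,260],[507,-263,200]])
```

```text
at [497.7 -87.1 260.5] zang 60.0 tilt [-0.  0. -1.] q [-0.3   0.28  1.8   0.    1.06 -1.35] F [0.9 2.  0.2] open 1.003 t 2.1
to [ 507 -263  260] shift [   0.5  -95.9 -147.7]
to [ 507 -263  200] shift [  60.5  -95.9 -147.7]
```

Call:
apply_moves --pt "0 0 -19 -29.5 0" --pt "0 0 -19 -29.5 0" --pt "0 0 -19 -29.5 0" --pt "0 0 -19 -29.5 0" --pt "0 0 -20 -29.5 0" --pt "0 30 0 0 0" --pt "0 30 0 0 0" --pt "0 10 0 0 0" --pt "0 0 0 0 0"

```text
t: 3.0
eef_pos: [507.1, -260.8, 189.5]
tcp_rot: [1.474, 1.568, 2.522]
ft_force: [0.7, -0.6, 0.6]
opening: 0.999
```

Run:
```python
from h import *
from cell import imaging
go([507,-263,149])
out=[]
for n,(x,y,w,h) in(("top",(340,170,90,100)),("side",(220,185,130,145))):
    d=imaging.read_camera(n);pickle.dump(d,open(n+"1.pkl","wb"));I=d["pixels"][y:y+h,x:x+w];k=4 if n=="top" else 3
    I=cv2.resize(I,None,fx=k,fy=k,interpolation=cv2.INTER_CUBIC);out.append(cv2.copyMakeBorder(I,0,440-I.shape[0],0,0,cv2.BORDER_CONSTANT))
cv2.imwrite("pics/c2.png",np.hstack(out)[:,:,::-1])
```

```text
at [ 507.1 -260.8  189.5] zang 60.0 tilt [-0.002  0.002 -1.   ] q [-0.59  0.45  1.74  0.    0.95 -1.64] F [ 0.7 -0.6  0.6] open 0.999 t 3.0
to [ 507 -263  149] shift [40.5 -1.1 -2. ]
```

View pics/c2.png

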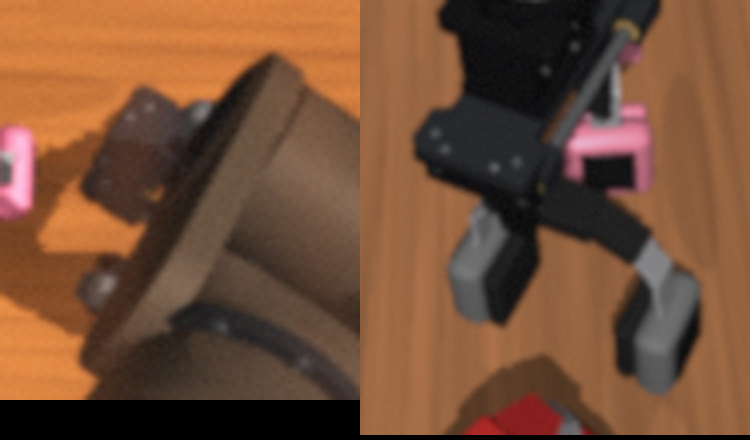

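Fingers straddle the band (right crop, finger at (490,150), pad at about (560,210)); jaws are square to it. Descending and closing.

Call:
apply_moves --pt "0 15 -1 -2 0" --pt "0 15 0 0 0" --pt "0 10 0 0 0" --pt "0 0 0 0 0" --pt "1 0 0 0 0" --pt "1 0 0 0 0" --pt "1 0 0 0 0" --pt "1 0 0 0 0" --pt "1 0 0 0 0" --pt "1 0 0 0 0"

```text
t: 4.1
eef_pos: [507.4, -263.4, 150.7]
tcp_rot: [-1.063, 1.571, -0.015]
ft_force: [0.5, -0.2, -0.2]
opening: 0.551
```

Call:
apply_moves --pt "1 0 0 0 0" --pt "1 0 0 0 0" --pt "1 0 0 0 0" --pt "1 0 0 0 0" --pt "1 0 0 0 0" --pt "1 0 0 0 0" --pt "1 0 0 0 0" --pt "1 0 0 0 0"

```text
t: 4.9
eef_pos: [507.3, -263.3, 150.6]
tcp_rot: [0.549, 1.571, 1.596]
ft_force: [-0.4, 1.2, -0.7]
opening: 0.334
```

Opening is 31.7 mm, matching the 32 mm pad. Lifting.

Call:
apply_moves --pt "1 -4 0 0 0" --pt "1 -8 0 0 0" --pt "1 -16 0 0 0" --pt "1 -22 0 0 0" --pt "1 -25 0 0 0" --pt "1 -25 0 0 0" --pt "1 -25 0 0 0" --pt "1 -25 0 0 0" --pt "1 -25 0 0 0" --pt "1 -15 0 0 0"

```text
t: 5.9
eef_pos: [507.3, -263.4, 343.2]
tcp_rot: [-1.63, 1.568, -0.582]
ft_force: [-0.6, -0.6, -3.8]
opening: 0.335
```

Call:
apply_moves --pt "1 -8 0 0 0" --pt "1 0 0 0 0" --pt "1 0 0 0 -4" --pt "1 0 0 0 -7" --pt "1 0 0 0 -7" --pt "1 0 0 0 -7" --pt "1 0 0 0 -7" --pt "1 0 0 0 -6" --pt "1 0 0 0 -3" --pt "1 0 0 0 0"

```text
t: 6.9
eef_pos: [507.1, -263.2, 347.6]
tcp_rot: [0.732, 1.569, 2.496]
ft_force: [-0.3, 0.6, -3.7]
opening: 0.331
```

Run:
```python
from h import *
from cell import imaging
go([[548,248,345]])
d=imaging.read_camera("side");pickle.dump(d,open("side2.pkl","wb"));cv2.imwrite("pics/s2.png",d["pixels"][:,:,::-1])
```

```text
at [ 507.1 -263.2  347.6] zang 101.0 tilt [-0.001  0.001 -1.   ] q [-0.59  0.31  1.51  0.    1.32 -2.36] F [-0.3  0.6 -3.7] open 0.331 t 6.9
to [548 248 345] shift [   3.  -138.1  493.9]
```

View pics/s2.png

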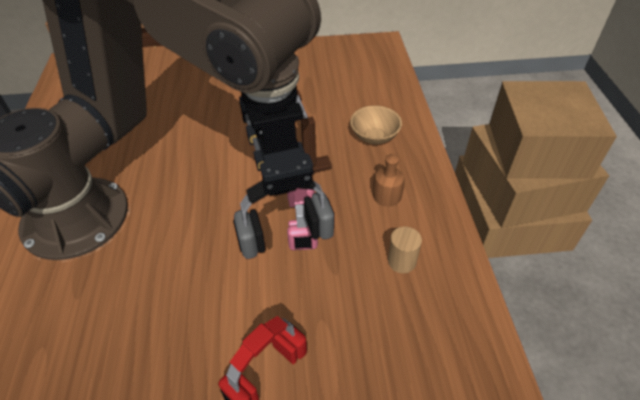

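Call:
apply_moves --pt "1 0 -4 14 0" --pt "1 0 -8 28 0" --pt "1 0 -9 33 0" --pt "1 0 -9 33 0" --pt "1 0 -9 33 0" --pt "1 0 -9 33 0" --pt "1 0 -9 33 0" --pt "1 0 -9 33 0" --pt "1 0 -9 33 0" --pt "1 0 -9 33 0"

```text
t: 7.95
eef_pos: [530.8, 55.2, 348.5]
tcp_rot: [0.373, 1.57, 2.135]
ft_force: [0.4, -0.2, -3.7]
opening: 0.333
```

Call:
apply_moves --pt "1 0 -9 33 0" --pt "1 0 -9 33 0" --pt "1 0 -9 33 0" --pt "1 0 -9 33 0" --pt "1 0 -9 33 0" --pt "1 0 -6 18 0" --pt "1 0 -2 5 0" --pt "1 0 0 0 0" --pt "1 0 0 0 0"

```text
t: 8.85
eef_pos: [547.4, 246.9, 348.6]
tcp_rot: [2.421, 1.57, -2.1]
ft_force: [0.1, -0.4, -2.5]
opening: 0.335
```

Run:
```python
from h import *
from cell import imaging
go([[548,249,345]])
out=[]
for n,(x,y,w,h) in(("top",(110,150,180,130)),("side",(200,0,180,200))):
    d=imaging.read_camera(n);pickle.dump(d,open(n+"3.pkl","wb"));I=d["pixels"][y:y+h,x:x+w].copy()
    I=cv2.resize(I,None,fx=2.2,fy=2.2,interpolation=cv2.INTER_CUBIC);out.append(cv2.copyMakeBorder(I,0,440-I.shape[0],0,0,cv2.BORDER_CONSTANT))
cv2.imwrite("pics/c3.png",np.hstack(out)[:,:,::-1])
```

```text
at [547.4 246.9 348.6] zang 101.0 tilt [-0. -0. -1.] q [ 0.31  0.36  1.44 -0.    1.34 -1.45] F [ 0.1 -0.4 -2.5] open 0.335 t 8.85
to [548 249 345] shift [ 3.6 -1.   1.9]
```

View pics/c3.png

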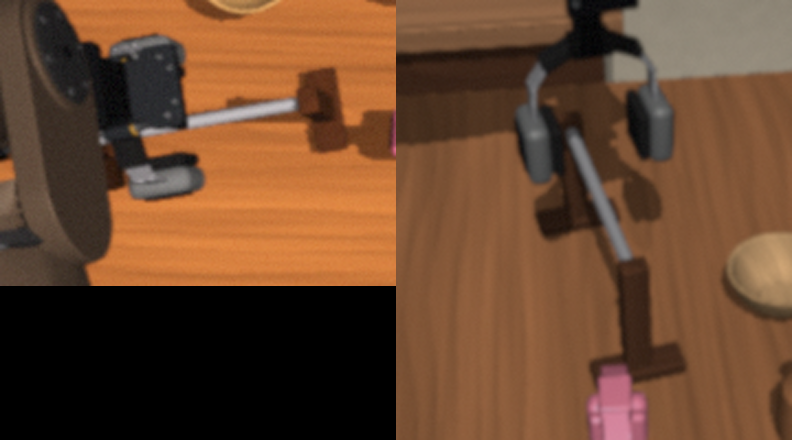

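Ears hang upright above the bar, one cup either side (side crop: cups at (535,143), (653,125)). I check their offset from the TCP before lowering.

Run:
```python
from h import *
np.set_printoptions(precision=1,suppress=True)
T=load("top3");S=load("side3");p=np.array([547.4,246.9,0]);a=np.radians(11);ux=np.array([np.cos(a),np.sin(a),0]);uy=np.array([-np.sin(a),np.cos(a),0])
for n,d,o,A,B in(("T",T,(110,150),(148,47),(166,182)),("S",S,(200,0),(535-396,110),(653-396,90))):
    for z in(255,265):
        P=[plane(d,(o[0]+q[0]/2.2,o[1]+q[1]/2.2),z) for q in(A,B)]
        print(n,z,[( (v-p)@ux,(v-p)@uy) for v in P])
b=np.array([548.3,248,0]);print("bar off",(p-b)@ux,(p-b)@uy, "S",(p-np.array([545,256.6,0]))@ux)
```

```text
T 255 [(np.float64(74.8067924065882), np.float64(-6.59548677595768)), (np.float64(-69.40909887119793), np.float64(-4.591019649527725))]
T 265 [(np.float64(72.747441033045), np.float64(-9.754081403082335)), (np.float64(-69.90551150808062), np.float64(-7.771337675443659))]
S 255 [(np.float64(-57.91028219367501), np.float64(29.98521006499146)), (np.float64(78.43785317255384), np.float64(29.098044669934268))]
S 265 [(np.float64(-60.35646508298559), np.float64(14.010464672577701)), (np.float64(73.92797237234285), np.float64(13.136726973964299))]
bar off -1.0933543600170734 -0.9080618059535388 S 0.5050579851218835
```

Call:
apply_moves --pt "1 5 3 0 0" --pt "1 12 0 0 0" --pt "1 20 0 0 0" --pt "1 25 0 0 0" --pt "1 25 0 0 0" --pt "1 25 0 0 0" --pt "1 25 0 0 0" --pt "1 20 0 0 0" --pt "1 8 0 0 0" --pt "1 0 0 0 0"

```text
t: 9.95
eef_pos: [544.0, 246.8, 182.4]
tcp_rot: [1.662, 1.569, -2.859]
ft_force: [0.7, 0.1, -2.5]
opening: 0.332
```

Call:
apply_moves --pt "1 2 0 0 0" --pt "1 2 0 0 0" --pt "1 2 0 0 0" --pt "1 1 0 0 0" --pt "1 0 0 0 0"

```text
t: 10.45
eef_pos: [544.5, 247.2, 176.7]
tcp_rot: [-1.042, 1.571, 0.721]
ft_force: [-0.4, 0.5, -2.5]
opening: 0.335
```

Call:
apply_moves --pt "1 1 0 0 0" --pt "1 0 0 0 0" --pt "1 1 0 0 0" --pt "1 0 0 0 0"

```text
t: 10.85
eef_pos: [544.5, 247.2, 174.5]
tcp_rot: [1.217, 1.571, 2.98]
ft_force: [0.6, 0.3, -2.3]
opening: 0.334
```

Call:
apply_moves --pt "1 1 0 0 0" --pt "1 0 0 0 0" --pt "1 1 0 0 0" --pt "1 0 0 0 0"

```text
t: 11.25
eef_pos: [544.5, 247.1, 172.5]
tcp_rot: [1.344, 1.571, 3.107]
ft_force: [-0.2, 0.1, -2.2]
opening: 0.337
```

Call:
apply_moves --pt "1 1 0 0 0" --pt "1 0 0 0 0" --pt "1 0 0 0 0"

```text
t: 11.55
eef_pos: [544.5, 247.2, 171.6]
tcp_rot: [-0.446, 1.571, 1.317]
ft_force: [0.6, 1.0, -1.9]
opening: 0.334
```

Call:
apply_moves --pt "1 1 0 0 0" --pt "1 0 0 0 0" --pt "1 0 0 0 0"

```text
t: 11.85
eef_pos: [544.6, 247.2, 171.2]
tcp_rot: [-1.419, 1.57, 0.344]
ft_force: [-2.2, 0.1, 5.8]
opening: 0.335
```

Run:
```python
from h import *
from cell import imaging
go([[544.5,247,170]])
out=[]
for n,(x,y,w,h) in(("side",(230,0,130,140)),):
    d=imaging.read_camera(n);I=d["pixels"][y:y+h,x:x+w].copy()
    cv2.imwrite("pics/c4.png",cv2.resize(I,None,fx=4,fy=4,interpolation=cv2.INTER_CUBIC)[:,:,::-1])
```

```text
at [544.6 247.2 171.2] zang 101.0 tilt [ 0.001  0.    -1.   ] q [ 0.32  0.51  1.69  0.    0.94 -1.45] F [-2.2  0.1  5.8] open 0.335 t 11.85
to [544.5 247.  170. ] shift [ 1.2  0.1 -0.2]
```

View pics/c4.png

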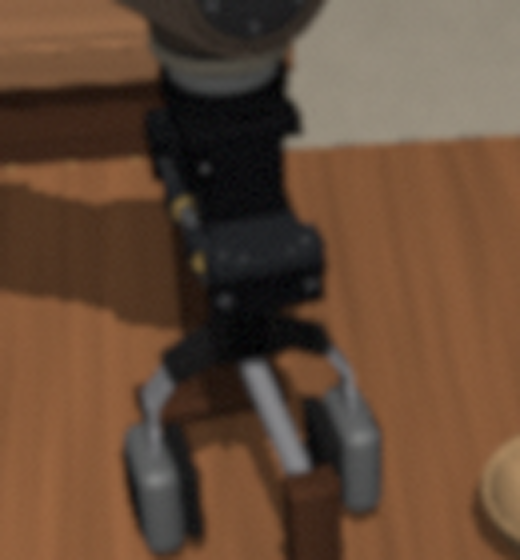

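The pad is on the bar (wrist force went from -2 to +6 N at the expected height), with the bar between the cups. Releasing.

Call:
apply_moves --pt "0.6 0 0 0 0" --pt "0.5 0 0 0 0" --pt "0.4 0 0 0 0" --pt "0.3 0 0 0 0" --pt "0.3 0 0 0 0" --pt "0.3 0 0 0 0" --pt "0.3 0 0 0 0" --pt "0.3 0 0 0 0"

```text
t: 12.7
eef_pos: [544.5, 247.2, 170.6]
tcp_rot: [-0.291, 1.571, 1.472]
ft_force: [0.5, -0.3, -0.4]
opening: 0.699
```

Call:
apply_moves --pt "0.3 -3 0 0 0" --pt "0.3 -5 0 0 0" --pt "0.3 -10 0 0 0" --pt "0.3 -15 0 0 0" --pt "0.3 -25 0 0 0" --pt "0.3 -25 0 0 0" --pt "0.3 -25 0 0 0" --pt "0.3 -20 0 0 0" --pt "0.3 -10 0 0 0" --pt "0.3 0 0 0 0"

```text
t: 13.7
eef_pos: [544.7, 247.2, 310.2]
tcp_rot: [-1.426, 1.568, 0.337]
ft_force: [-0.7, -0.3, 1.1]
opening: 0.702
```

Run:
```python
from h import *
from cell import imaging
go([[544.5,247,300]])
out=[]
for n,(x,y,w,h) in(("top",(110,80,280,160)),("side",(220,0,190,290))):
    d=imaging.read_camera(n);pickle.dump(d,open(n+"5.pkl","wb"));I=d["pixels"][y:y+h,x:x+w].copy()
    k=1.6;I=cv2.resize(I,None,fx=k,fy=k,interpolation=cv2.INTER_CUBIC);out.append(cv2.copyMakeBorder(I,0,464-I.shape[0],0,0,cv2.BORDER_CONSTANT))
cv2.imwrite("pics/c5.png",np.hstack(out)[:,:,::-1])
```

```text
at [544.7 247.2 310.2] zang 101.0 tilt [ 0.002  0.001 -1.   ] q [ 0.32  0.38  1.51  0.    1.25 -1.45] F [-0.7 -0.3  1.1] open 0.702 t 13.7
to [544.5 247.  300. ] shift [10.2  0.3 -0.2]
```

View pics/c5.png

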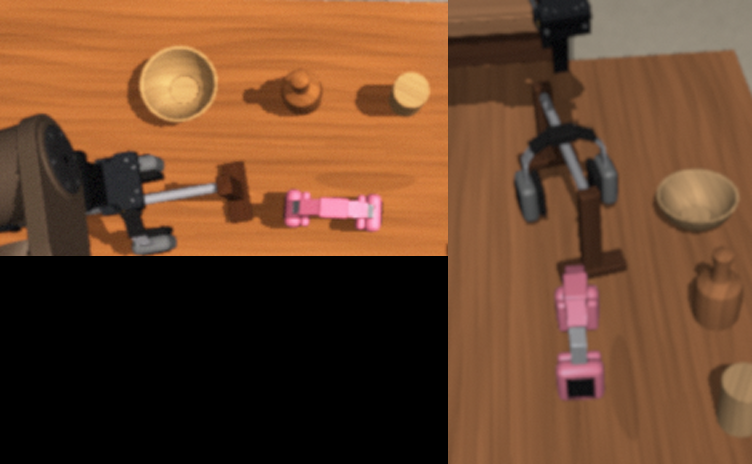

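Ears hang free on the bar (side crop: band top (563,138), cups (530,192) and (602,180)), gripper clear above, bystanders untouched. One stillness and tilt check, then hand in.

Call:
apply_moves --pt "0.3 0 0 0 0" --pt "0.3 0 0 0 0" --pt "0.3 0 0 0 0" --pt "0.3 0 0 0 0" --pt "0.3 0 0 0 0" --pt "0.3 0 0 0 0" --pt "0.3 0 0 0 0" --pt "0.3 0 0 0 0"

```text
t: 14.6
eef_pos: [544.5, 247.1, 308.7]
tcp_rot: [-1.139, 1.571, 0.625]
ft_force: [0.0, 0.0, -0.0]
opening: 0.697
```

Run:
```python
from h import *
from cell import imaging
a=load("side5");d=imaging.read_camera("side");s0=load("side")
D=cv2.absdiff(a["pixels"],d["pixels"]).astype(int);print("diff ears",D[70:140,255:330].max(),D[70:140,255:330].mean(),"bg mean",D[300:,450:].mean())
by=np.s_[95:275,340:430];print("bystanders vs start",cv2.absdiff(s0["pixels"],d["pixels"])[by].mean(), cv2.absdiff(s0["pixels"],d["pixels"])[by].max())
# grey cups, seen centroids against expected level cups (cup centre z 55 = 155-134+35)
hsv=cv2.cvtColor(d["pixels"],cv2.COLOR_RGB2HSV);m=((hsv[...,1]<60)&(hsv[...,2]>50)).astype(np.uint8);z=np.zeros_like(m);z[85:145,255:330]=m[85:145,255:330]
n,l,st,c=cv2.connectedComponentsWithStats(z)
for k in range(1,n):
    if st[k,4]>60: print(st[k],c[k].round(1))
ang=np.radians(11);u=np.array([np.cos(ang),np.sin(ang),0])
for r in(0,10,20):
  t=np.radians(r)
  print("tilt",r,[proj(d,np.array([547.4,247.7,155])+u*(x*np.cos(t)-99*np.sin(t))+np.array([0,0,-x*np.sin(t)-99*np.cos(t)])).round(1) for x in(-68,68)])
```

```text
diff ears 12 1.041904761904762 bg mean 0.8248947368421052
bystanders vs start 0.8630452674897119 6
[311  86  15  41 313] [318.9 108.7]
[290  89  18  30 225] [298.2 103.2]
[262  92  15  46 385] [269.2 117. ]
tilt 0 [array([269.3, 121.3]), array([317.5, 111.6])]
tilt 10 [array([263. , 118.6]), array([311.3, 115.8])]
tilt 20 [array([257.3, 114.9]), array([304.5, 119.1])]
```

Level (about 0°), still, and the bystanders have not moved. Handing in.

```bash
python3 -c "
from cell import env; print(env.job_done())"
```

```text
the job is handed in; nothing more can be done
None
```

The ear defenders are hanging on the steel bar and the job is handed in, at about 15 s of the 45 s allowed. I gripped them across the 32 mm pad, lifted them, turned them 41° to square up with the bar, lowered them until the bar took their weight, let go and backed off.

- **Set-down:** the wrist force changed from about -2 N to +6 N at the expected height. The gripper's opening stayed at about 32 mm until release.
- **Position:** the ears hang near the middle of the bar, one cup on each side. The bar's middle along its length came out about 9 mm apart in the two views, well inside the 105 mm allowed. Sideways the views agreed to about 2 mm on the bar. The ears' own offset in the grip measured 2–8 mm, and I corrected 3 mm of it.
- **Upright and still:** the cups sit where untilted ears should appear, to within about 5 pixels. Two pictures about a second apart differed only by image noise.
- **Bystanders:** the bowl, mallet and blank look unchanged from the start, again to within image noise.
- **Gripper:** it ended about 140 mm above its release height, with the wrist force at zero.

No check failed. The contact force on the bar was not measured after release, and no verdict is reported.

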